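# Set the damper adjuster four clicks off its stop and cap it

### The job

Set the damper on the valve block: turn its knob clockwise until it comes up firmly against its stop, without forcing it, then back it off exactly four clicks. Then fit the grey dust cap over the knob so that it sits flat on the turret, without losing the setting, and leave the white screw cup and the black loupe where they are.

Things in the scene. Friction and masses are not known exactly. Their poses are not given: they have to be found in the camera images.
- valve_block: Aluminium damper valve block, bolted down, on a dark steel flange (116 x 70 x 8 mm). Block 86 x 66 mm, its top 34 mm above the bench; a round steel turret, 58 mm across, rises from its middle to 44 mm and carries the knob. Origin: centre of its underside, on the bench; z is up.
- knob_grip (a point): Point on the knob's upright axis, 58 mm above the bench; fixed to the block, does not turn. Knob: dark steel, round, finely ribbed, unmarked, 36 mm across, from 46 to 67 mm above the bench. Clockwise from above closes it. A click every 18 degrees; the rest at the stop is click 0. Passing a click takes about 0.12 N m. It starts 3 to 6 clicks off the stop.
- cap_seat (a point): Centre of the turret's flat top, 44 mm above the bench, on the knob's axis: where the open edge of the dust cap must rest.
- stop_pin: The stop inside the block, out of sight, 24 mm from the knob's axis; only a lug inside the knob can touch it. Cushioned, it yields 0.05 mm/N. It breaks at 25 N (about 0.7 N m on the knob, the click's 0.12 included); a firm touch is 5 N (about 0.25 N m on the knob). The knob angle at which it is met is not known beforehand and must be felt.
- spindle (a joint): Height of the needle spindle that the knob drives inside the block (m): 0 at the stop, plus 0.0001 (0.1 mm) for every click anticlockwise. Far too fine for the measurement to tell clicks apart.
- dust_cap: Loose round cap of plain grey plastic, 47 mm across and 29 mm tall, bore 42 mm wide and 26 mm deep, open below, closed on top with fine radial ribs; 40 g. It stands on the bench, open end down. Origin: centre of its open lower edge; z is up through the closed top.
- screw_cup: Loose open white cup, 45 mm across and 18 mm tall, a bystander. Origin: centre of its underside.
- loupe: Loose black eye loupe, 37 mm across and 28 mm tall, a bystander. Origin: centre of its underside.

How it is judged:
By the outcome, as a careful person would: the job done as asked, in the order asked, and still so for the second after the job is handed in, with the robot touching nothing.
It also fails if it takes over 72 s, if anything falls off the work surface, if the arm or the gripper's body presses on something with over 40 N, if the wrist force passes 120 N, or if a joint passes its speed limit or range.

### The arm

A 6-joint arm with a two-finger parallel gripper is mounted at the origin on a cart in front of the work surface, level with it; the furniture and walls round the work are solid. World frame = base frame: x ahead of the robot, y to its left, z up, the work surface at z = 0. Lengths are in m, angles in degrees, forces in N, time in s.
With the tool pointing down it reaches from about 0.25 to 0.725 m from the base axis. Payload 9.7 kg.
Tool frame: the origin (TCP) lies where the fingers leave the gripper's body, on its centre line; the fingertips stand 73 mm ahead of it and the grasp point (between the pads) lies 54 mm ahead of it; z points along the fingers, y is the line along which they close (so a half turn about z gives the same grasp; the last joint's range is limited). The gripper opens to 85 mm and grips with 20 to 120 N. Pads are 22 mm wide; open, the fingers measure 114 mm over their backs; the gripper's body (76 mm by 85 mm) begins 54 mm behind the grasp point. The pads swing forward as they close: fully open they stand 13 mm farther back than shut.
Start: joints at [-73.625, 4.979, 10.078, 95.1, 0, 90], TCP at [0.155, -0.528, 0.304] pointing down, gripper open.
Joint ranges: [-179.16, 179.16], [-48.56, 103.87], [-65.8, 70.77], [-126.05, 130.52], [-82.76, 87.17], [-180, 180]. Speed limits (degrees/s): [127.2, 127.2, 147.25, 180, 180, 180].

### API

Orientations are given as [roll, pitch, yaw] about the fixed x, y, z axes, in that order (R = Rz(yaw) Ry(pitch) Rx(roll)).
In Python, from workcell import sensors, imaging, bot gives the robot as it stands.
- The arm moves only by the tool apply_moves, never from a script. Its argument "rows" is a list of rows, each a list of 3 entries, a list of its own where there are three numbers: the shift along the tool's x, y, z in units of 10 cm (1.0 is 10 cm), then the turn, a rotation vector about the tool's x, y, z in units of 30 degrees (1.0 is 30 degrees), then the opening, from 0 (shut) to 1 (fully open). A call has 1 to 20 rows; each row is the pose to reach, as a shift and turn from the pose commanded when the call began, along the tool's axes at that moment; what a row does not reach only later rows make up. A row lasts 1/10 s, in which the tool goes at most 50 mm and 8.59 degrees, less where a joint would pass 70% of its speed; a pose out of reach is approached as far as the arm can. A call with a number of a shift or a turn outside -1 to 1 is refused whole. A call with a gripper value outside its range is refused whole. The fingers move at their own pace and stop on an object; "force" is the grip in N (left out, the last holds). Time passes only in rows, so rows that repeat a pose let the fingers close. It gives the time, the measured TCP pose, the force, the opening and the grip force at its end, in the units of the state.
- sensors.get_obs(): the state, without advancing time (a new reading comes with each control period).
- imaging.camera(name): name is "side" or "top" or "wrist"; returns (picture, depth): 384x512x3 uint8, red, green, blue; 384x512 float32, m along the optical axis (not along the pixel's ray), 0 where there is no reading.
- imaging.get_calibration(name): a dict with "intrinsics" (3x3 intrinsics, pixels), "world_from_camera" (4x4, takes a point from camera to world coordinates). Camera axes: x right, y down, z forward; pixel columns grow to the right and rows downward; lengths in m; the calibration is good to about 2 mm. A picture is of the moment at which its call begins: read the wrist's pose just before it. get_calibration takes no time and is no camera call; for the wrist camera it gives the pose at the moment of the call.
- bot.job_done(): hands the job in; it is judged then, once.
The state is a dict: "time": time; "q": joint angles; "qd": joint speeds; "joint_efforts": joint torques, N m; "ee_pos": TCP position; "tcp_rot": TCP orientation; "wrist_force": force on the tool from outside, world axes, zero at the start; "torque": the same for the moment, N m; "opening": finger opening in m; "grasp_force": force on a finger pad.
Only numpy, scipy, OpenCV 4.12 (cv2) and the standard library are available. Lean on these libraries where they do the work, as an engineer would, in place of code of your own. Each camera call takes 0.05 s, during which the arm holds its last target. There are 200 camera calls.

## Working session

There is one attempt and no reset: what is moved stays moved. The work goes in short steps, Python scripts to look and compute and a tool call to move; the robot and the scene stay as the last step left them, time stands still between calls to the robot, and variables do not carry over. Pictures are saved under pics/ and viewed, at most 10 in all, crops included, and the job is handed in when it is done.

Besides the shell and the picture viewer there is one more tool, called as a command line: name --argument value ..., lists and objects as JSON in quotes. apply_moves: Moves the arm, as the interface text tells. Its arguments: {"type":"object","properties":{"rows":{"type":"array"},"force":{"type":"number"}},"required":["rows"]}

```bash
ls; mkdir -p pics
python3 - <<'E'
from workcell import sensors, imaging, bot
import cv2,numpy as np
o=sensors.get_obs()
for k,v in o.items(): print(k,np.round(v,4))
ims=[]
for n in ["side","top"]:
    p,d=imaging.camera(n); c=imaging.get_calibration(n)
    np.savez(f"pics/{n}.npz",p=p,d=d,K=c["intrinsics"],T=c["world_from_camera"])
    print(n,np.round(c["world_from_camera"],3).tolist())
    cv2.imwrite(f"pics/{n}0.png",p[:,:,::-1])
E
```

```text
pics
time 0.0
q [-7.36241e+01  5.01180e+00  1.00353e+01  9.50982e+01 -7.00000e-04
  8.99997e+01]
qd [-0.0548  0.0527 -0.0474  0.0677 -0.1386  0.1526]
joint_efforts [-8.00000e-04 -5.20384e+01  4.64807e+01  1.63000e-02  0.00000e+00
 -0.00000e+00]
ee_pos [ 0.155  -0.5276  0.3032]
tcp_rot [-1.799253e+02  7.000000e-04  1.637630e+01]
wrist_force [0.1402 0.4234 0.8765]
torque [-0.0064 -0.004   0.0153]
grasp_force 0.0
opening 0.0853
side [[0.995, 0.071, -0.064, 0.591], [0.095, -0.63, 0.77, -0.86], [0.014, -0.773, -0.634, 0.759], [0.0, 0.0, 0.0, 1.0]]
top [[-0.014, -0.997, 0.078, 0.428], [-0.999, 0.016, 0.028, -0.028], [-0.029, -0.078, -0.997, 0.924], [0.0, 0.0, 0.0, 1.0]]
```

View pics/top0.png

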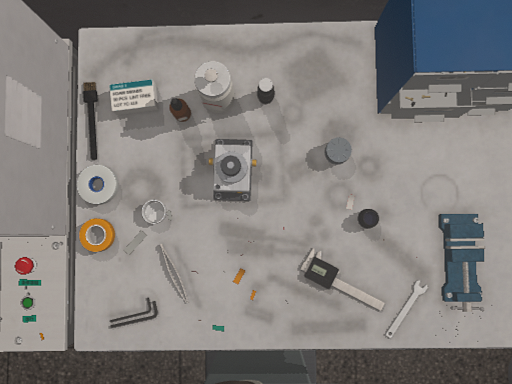

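View pics/side0.png

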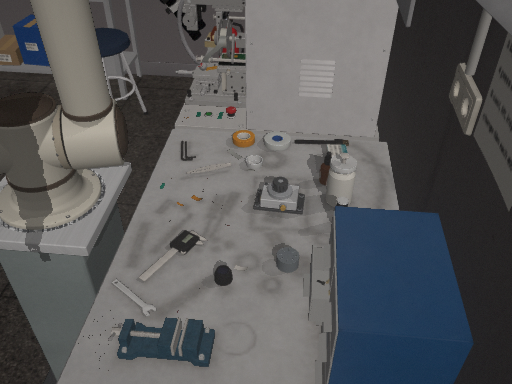

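The top view shows the valve knob at about (231,165), the grey cap at (338,151), the cup at (153,212) and the loupe at (368,218).

```bash
cat > h.py <<'E'
import numpy as np, cv2
def cloud(d,K,T):
    v,u=np.indices(d.shape); 
    P=np.stack([(u-K[0,2])/K[0,0]*d,(v-K[1,2])/K[1,1]*d,d],-1)
    return P@T[:3,:3].T+T[:3,3]
def fit(P,d,c,r,z0,z1):
    m=(d>0)&(np.hypot(P[...,0]-c[0],P[...,1]-c[1])<r)&(P[...,2]>z0)&(P[...,2]<z1)
    q=P[m]
    if len(q)<5: return len(q)
    (cx,cy),rad=cv2.minEnclosingCircle(q[:,:2].astype(np.float32))
    return len(q),np.round([cx,cy,rad],4),np.round(np.median(q,0),4)
E
python3 - <<'E'
from h import *
for n in ["top","side"]:
    z=np.load(f"pics/{n}.npz"); d=z['d'];P=cloud(d,z['K'],z['T'])
    if n=="top":
        C={k:P[v,u] for k,(u,v) in dict(knob=(231,165),cap=(338,151),cup=(153,212),loupe=(368,218),bottle=(213,85),small=(266,88),cabinet=(385,100),cabtop=(440,40)).items()}
        for k,v in C.items(): print(k,np.round(v,4))
    print(n,'knob',fit(P,d,C['knob'],.03,.06,.075),'turret',fit(P,d,C['knob'],.05,.039,.05),'block',fit(P,d,C['knob'],.07,.028,.038))
    print('cap',fit(P,d,C['cap'],.04,.024,.036))
    print('loupe',fit(P,d,C['loupe'],.04,.022,.036),'bench',fit(P,d,C['cap']-[.1,0,0],.03,-.02,.02))
z=np.load("pics/top.npz");P=cloud(z['d'],z['K'],z['T'])
m=(np.abs(P[...,0]-C['knob'][0])<.08)&(np.abs(P[...,1]-C['knob'][1])<.08)&(P[...,2]>.026)&(P[...,2]<.05)
print(cv2.minAreaRect(P[m][:,:2].astype(np.float32)))
E
```

```text
knob [0.5544 0.0338 0.0671]
cap [ 0.5825 -0.1601  0.0279]
cup [ 0.4773  0.1876 -0.0007]
loupe [ 0.4591 -0.2119  0.0228]
bottle [0.6845 0.0596 0.1129]
small [ 0.6883 -0.0299  0.077 ]
cabinet [ 0.6644 -0.2387  0.0692]
cabtop [ 0.7038 -0.2786  0.2352]
top knob (315, array([0.5549, 0.0359, 0.0181]), array([0.5544, 0.0357, 0.0662])) turret (450, array([0.5551, 0.0358, 0.0293]), array([0.5501, 0.0334, 0.0433])) block (883, array([0.5552, 0.0356, 0.0523]), array([0.5457, 0.034 , 0.0331]))
cap (504, array([ 0.5848, -0.1607,  0.0238]), array([ 0.5846, -0.1604,  0.0282]))
loupe (145, array([ 0.4591, -0.2137,  0.0157]), array([ 0.4591, -0.2133,  0.0242])) bench (811, array([ 0.4825, -0.1601,  0.03  ]), array([ 0.4828, -0.1601,  0.0006]))
side knob (129, array([0.5538, 0.0316, 0.0188]), array([0.5547, 0.0298, 0.0647])) turret (191, array([0.5546, 0.032 , 0.0307]), array([0.5544, 0.0205, 0.0423])) block (381, array([0.5535, 0.0313, 0.0516]), array([0.5577, 0.0148, 0.032 ]))
cap (313, array([ 0.5853, -0.1631,  0.025 ]), array([ 0.5847, -0.1643,  0.0274]))
loupe (90, array([ 0.4596, -0.2175,  0.0162]), array([ 0.4587, -0.2204,  0.0244])) bench (460, array([ 0.4825, -0.1603,  0.0299]), array([ 4.823e-01, -1.610e-01, -3.000e-04]))
((0.5545415282249451, 0.036426059901714325), (0.08667866140604019, 0.08728045225143433), 86.7549057006836)
```

apply_moves --rows '[[[0.3, -0.24, 0], [0, 0, 0], 1], [[0.6, -0.48, 0], [0, 0, 0], 1], [[0.9, -0.71, 0], [0, 0, 0], 1], [[0.9, -0.71, 0], [0, 0, 0], 1]]' --force 20

```text
time: 0.5
ee_pos: [0.223, -0.4316, 0.3042]
tcp_rot: [-180.0, -0.0, 16.5]
wrist_force: [0.2, -0.8, 1.0]
opening: 0.0852
grasp_force: 0.0
```

apply_moves --rows '[[[0.3, -0.24, 0], [0, 0, 0], 1], [[0.6, -0.48, 0], [0, 0, 0], 1], [[0.9, -0.71, 0], [0, 0, 0], 1], [[0.9, -0.71, 0], [0, 0, 0], 1]]'

```text
time: 0.9
ee_pos: [0.2892, -0.3386, 0.304]
tcp_rot: [-180.0, -0.0, 16.6]
wrist_force: [0.7, -0.0, 0.6]
opening: 0.0853
grasp_force: 0.0
```

apply_moves --rows '[[[0.3, -0.24, 0], [0, 0, 0], 1], [[0.6, -0.48, 0], [0, 0, 0], 1], [[0.9, -0.71, 0], [0, 0, 0], 1], [[0.9, -0.71, 0], [0, 0, 0], 1]]'

```text
time: 1.3
ee_pos: [0.3555, -0.2454, 0.3037]
tcp_rot: [-180.0, -0.0, 16.6]
wrist_force: [0.4, 0.2, 1.0]
opening: 0.0855
grasp_force: 0.0
```

apply_moves --rows '[[[0.3, -0.24, 0], [0, 0, 0], 1], [[0.6, -0.48, 0], [0, 0, 0], 1], [[0.9, -0.71, 0], [0, 0, 0], 1], [[0.9, -0.71, 0], [0, 0, 0], 1]]'

```text
time: 1.7
ee_pos: [0.4219, -0.1523, 0.3033]
tcp_rot: [-180.0, 0.0, 16.5]
wrist_force: [-1.0, -0.8, 0.2]
opening: 0.0856
grasp_force: 0.0
```

Run:
```python
from workcell import sensors
import numpy as np
o=sensors.get_obs()
for k in ['time','q','ee_pos','tcp_rot','wrist_force','torque']: print(k,np.round(o[k],4))
```

```text
time 1.7
q [-1.986020e+01 -8.803700e+00 -3.392900e+00  9.544650e+01  2.280000e-02
  1.435909e+02]
ee_pos [ 0.4219 -0.1523  0.3033]
tcp_rot [-1.799605e+02  1.520000e-02  1.654890e+01]
wrist_force [-0.9718 -0.7521  0.1519]
torque [ 0.0021 -0.0134 -0.0051]
```

apply_moves --rows '[[[0.3, -0.24, 0], [0, 0, 0], 1], [[0.6, -0.48, 0], [0, 0, 0], 1], [[0.9, -0.71, 0], [0, 0, 0], 1], [[0.9, -0.71, 0], [0, 0, 0], 1]]'

```text
time: 2.1
ee_pos: [0.4883, -0.0592, 0.303]
tcp_rot: [-180.0, 0.0, 16.5]
wrist_force: [-1.2, 0.1, -0.2]
opening: 0.0855
grasp_force: 0.0
```

apply_moves --rows '[[[0.3, -0.24, 0], [0, 0, 0], 1], [[0.6, -0.48, 0], [0, 0, 0], 1], [[0.9, -0.71, 0], [0, 0, 0], 1], [[0.9, -0.71, 0], [0, 0, 0], 1]]'

```text
time: 2.5
ee_pos: [0.5548, 0.034, 0.3025]
tcp_rot: [-180.0, 0.1, 16.5]
wrist_force: [-1.0, -0.8, -0.2]
opening: 0.0852
grasp_force: 0.0
```

apply_moves --rows '[[[0, 0, 0], [0, 0, -0.28], 1], [[0, 0, 0], [0, 0, -0.56], 1], [[0, 0, 0], [0, 0, -0.84], 1], [[0, 0, 0], [0, 0, -1], 1]]'

```text
time: 2.9
ee_pos: [0.5529, 0.031, 0.3038]
tcp_rot: [180.0, 0.0, 46.6]
wrist_force: [0.2, 0.5, 0.1]
opening: 0.0853
grasp_force: 0.0
```

apply_moves --rows '[[[0, 0, 0], [0, 0, -0.28], 1], [[0, 0, 0], [0, 0, -0.56], 1], [[0, 0, 0], [0, 0, -0.84], 1], [[0, 0, 0], [0, 0, -1], 1]]'

```text
time: 3.3
ee_pos: [0.5528, 0.0309, 0.3038]
tcp_rot: [-180.0, 0.0, 76.6]
wrist_force: [0.7, 0.5, 0.6]
opening: 0.0853
grasp_force: 0.0
```

apply_moves --rows '[[[0, 0, 0], [0, 0, -0.28], 1], [[0, 0, 0], [0, 0, -0.56], 1], [[0, 0, 0], [0, 0, -0.84], 1], [[0, 0, 0], [0, 0, -1], 1]]'

```text
time: 3.7
ee_pos: [0.5528, 0.0309, 0.3038]
tcp_rot: [-180.0, 0.0, 106.6]
wrist_force: [0.9, 0.1, 0.7]
opening: 0.0858
grasp_force: 0.0
```

apply_moves --rows '[[[0, 0, 0], [0, 0, -0.28], 1], [[0, 0, 0], [0, 0, -0.56], 1], [[0, 0, 0], [0, 0, -0.84], 1], [[0, 0, 0], [0, 0, -1], 1], [[0, 0, 0], [0, 0, -1], 1]]'

```text
time: 4.2
ee_pos: [0.5529, 0.0311, 0.3039]
tcp_rot: [-180.0, 0.0, 136.3]
wrist_force: [1.0, -0.0, 0.8]
opening: 0.0851
grasp_force: 0.0
```

```bash
cat >> h.py <<'E'
def st(*ks):
    from workcell import sensors
    o=sensors.get_obs()
    for k in ks or ['time','q','ee_pos','tcp_rot','wrist_force','torque','opening','grasp_force']: print(k,np.round(o[k],4))
    return o
def R(o):
    from scipy.spatial.transform import Rotation
    return Rotation.from_euler('xyz',o['tcp_rot'],degrees=True).as_matrix()
E
python3 - <<'E'
from h import *
from workcell import imaging
o=st()
c=imaging.get_calibration("wrist");p,d=imaging.camera("wrist");P=cloud(d,c['intrinsics'],c['world_from_camera'])
cv2.imwrite("pics/w1.png",p[:,:,::-1]); print(np.round(c['world_from_camera'],3))
C=[.5545,.0345]
print('knob',fit(P,d,C,.03,.06,.075),'turret',fit(P,d,C,.05,.039,.05),'block',fit(P,d,C,.07,.028,.038))
E
```

```text
time 4.2
q [ 3.23320e+00  5.51590e+00  1.06539e+01  9.51555e+01 -3.02000e-02
  4.68843e+01]
ee_pos [0.5529 0.0311 0.3039]
tcp_rot [-1.799666e+02  1.010000e-02  1.363489e+02]
wrist_force [ 0.9961 -0.0199  0.8248]
torque [-0.0209 -0.0146  0.0015]
opening 0.0851
grasp_force 0.0
[[ 0.69   0.699  0.19   0.505]
 [ 0.724 -0.666 -0.18   0.076]
 [ 0.001  0.262 -0.965  0.373]
 [ 0.     0.     0.     1.   ]]
knob (747, array([0.5544, 0.0337, 0.018 ]), array([0.5537, 0.0341, 0.0656])) turret (941, array([0.5544, 0.0337, 0.0291]), array([0.5479, 0.0397, 0.0426])) block (1793, array([0.5544, 0.033 , 0.0523]), array([0.5389, 0.0386, 0.0325]))
```

View pics/w1.png

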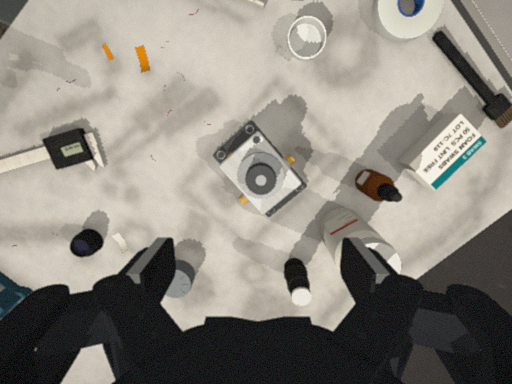

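apply_moves --rows '[[[0.01, 0.03, 0.3], [0, 0, 0], 1], [[0.01, 0.03, 0.6], [0, 0, 0], 1], [[0.01, 0.03, 0.85], [0, 0, 0], 1], [[0.01, 0.03, 1.0], [0, 0, 0], 1]]'

```text
time: 4.65
ee_pos: [0.5537, 0.0351, 0.2018]
tcp_rot: [-179.9, -0.1, 136.2]
wrist_force: [0.3, -0.3, 0.8]
opening: 0.0854
grasp_force: 0.0
```

apply_moves --rows '[[[0, 0, 0.3], [0, 0, 0], 1], [[0, 0, 0.55], [0, 0, 0], 1], [[0, 0, 0.7], [0, 0, 0], 1], [[0, 0, 0.8], [0, 0, 0], 1], [[0, 0, 0.83], [0, 0, 0], 1], [[0, 0, 0.83], [0, 0, 0], 1]]'

```text
time: 5.25
ee_pos: [0.5547, 0.036, 0.1214]
tcp_rot: [180.0, 0.0, 136.4]
wrist_force: [0.4, 0.7, 1.2]
opening: 0.0858
grasp_force: 0.0
```

```bash
python3 -c "
from h import *
st()"
```

```text
time 5.25
q [ 3.717   6.1764 -8.8406 74.9504 -0.     47.3633]
ee_pos [0.5547 0.036  0.1214]
tcp_rot [1.799760e+02 2.220000e-02 1.363537e+02]
wrist_force [0.4235 0.7368 1.2176]
torque [-0.0168  0.0453  0.0395]
opening 0.0858
grasp_force 0.0
```

apply_moves --rows '[[[-0.01, -0.02, 0.01], [0, 0, 0], 0.6], [[-0.01, -0.02, 0.01], [0, 0, 0], 0.55], [[-0.01, -0.02, 0.01], [0, 0, 0], 0.5], [[-0.01, -0.02, 0.01], [0, 0, 0], 0.5]]'

```text
time: 5.65
ee_pos: [0.5539, 0.034, 0.1203]
tcp_rot: [180.0, 0.0, 136.4]
wrist_force: [-0.3, -0.2, 0.1]
opening: 0.0429
grasp_force: 0.0
```

```bash
python3 -c "
from h import *
st('ee_pos','wrist_force','torque','opening')"
```

```text
ee_pos [0.5539 0.034  0.1203]
wrist_force [-0.2603 -0.1567  0.0626]
torque [ 0.0052 -0.0289 -0.0196]
opening 0.0429
```

apply_moves --rows '[[[0, 0, 0], [0, 0, 0], 0.4], [[0, 0, 0], [0, 0, 0], 0.3], [[0, 0, 0], [0, 0, 0], 0.3], [[0, 0, 0], [0, 0, 0], 0.3], [[0, 0, 0], [0, 0, 0], 0.3]]'

```text
time: 6.15
ee_pos: [0.5541, 0.0342, 0.1203]
tcp_rot: [179.9, 0.0, 136.4]
wrist_force: [0.8, 2.7, 4.4]
opening: 0.0354
grasp_force: 20.4
```

```bash
python3 -c "
from h import *
o=st()
print(R(o).T@o['wrist_force'])"
```

```text
time 6.15
q [ 3.52540e+00  6.08810e+00 -9.06010e+00  7.47909e+01  2.38000e-02
  4.71414e+01]
ee_pos [0.5541 0.0342 0.1203]
tcp_rot [1.799391e+02 2.400000e-02 1.363841e+02]
wrist_force [0.8138 2.7149 4.4203]
torque [ 0.7308 -0.4095 -0.0687]
opening 0.0354
grasp_force 20.4292
[ 1.28176722  2.53162163 -4.41811733]
```

apply_moves --rows '[[[0, 0, 0], [0, 0, 0.05], 0.3], [[0, 0, 0], [0, 0, 0.1], 0.3], [[0, 0, 0], [0, 0, 0.15], 0.3], [[0, 0, 0], [0, 0, 0.2], 0.3]]'

```text
time: 6.55
ee_pos: [0.554, 0.0342, 0.1203]
tcp_rot: [179.9, 0.0, 130.3]
wrist_force: [1.7, 4.0, 5.6]
opening: 0.0352
grasp_force: 20.5
```

```bash
cat > t.py <<'E'
from h import *
from workcell import imaging
a=[]
from workcell import sensors
for i in range(3):
    o=sensors.get_obs();a.append(np.r_[o['torque'],o['wrist_force'],o['tcp_rot'][2],o['grasp_force'],o['ee_pos']])
    if i<2: imaging.camera('wrist')
a=np.array(a);print(o['time'],'tz',a[:,2].round(3),'yaw',a[:,6].round(2),'cw',round(136.38-a[:,6].mean(),2),'F',a[:,3:6].mean(0).round(1),'g',a[-1,7].round(1),'p',a[:,8:].mean(0).round(4))
E
python3 t.py
```

```text
6.65 tz [ 0.11   0.058 -0.032] yaw [130.26 130.16 130.26] cw 6.15 F [2.1 4.  5.2] g 20.5 p [0.5541 0.0342 0.1203]
```

apply_moves --rows '[[[0, 0, 0], [0, 0, 0.05], 0.3], [[0, 0, 0], [0, 0, 0.1], 0.3]]'

```text
time: 6.85
ee_pos: [0.5541, 0.0343, 0.1203]
tcp_rot: [179.9, 0.0, 127.3]
wrist_force: [2.1, 4.4, 5.0]
opening: 0.0352
grasp_force: 20.5
```

```bash
python3 t.py
```

```text
6.95 tz [0.166 0.024 0.046] yaw [127.26 127.16 127.26] cw 9.15 F [2.4 4.5 5.8] g 20.5 p [0.5541 0.0342 0.1203]
```

apply_moves --rows '[[[0, 0, 0], [0, 0, 0.1], 0.3], [[0, 0, 0], [0, 0, 0.2], 0.3], [[0, 0, 0], [0, 0, 0.3], 0.3]]'

```text
time: 7.25
ee_pos: [0.554, 0.0342, 0.1203]
tcp_rot: [179.9, 0.0, 118.2]
wrist_force: [2.7, 3.9, 4.4]
opening: 0.0351
grasp_force: 20.5
```

```bash
python3 t.py
```

```text
7.35 tz [-0.079 -0.091 -0.134] yaw [118.18 118.   118.22] cw 18.24 F [1.9 4.3 5.4] g 20.5 p [0.5541 0.0342 0.1203]
```

```bash
cat > t.py <<'E'
from h import *
from workcell import imaging, sensors
import sys
N=int(sys.argv[1]) if len(sys.argv)>1 else 4
a=[]
for i in range(N):
    o=sensors.get_obs();a.append(np.r_[o['torque'][2],o['joint_efforts'][5],o['tcp_rot'][2]])
    if i<N-1: imaging.camera('wrist')
a=np.array(a);print(round(float(o['time']),2),'tz %.3f'%a[:,0].mean(),'e6',a[:,1].round(3),'cw %.2f'%(136.38-a[:,2].mean()),'g %.1f'%o['grasp_force'])
E
python3 t.py
```

```text
7.5 tz -0.079 e6 [ 0.618  0.177 -0.006 -0.057] cw 18.08 g 20.5
```

apply_moves --rows '[[[0, 0, 0], [0, 0, 0.1], 0.3], [[0, 0, 0], [0, 0, 0.2], 0.3]]'

```text
time: 7.7
ee_pos: [0.5541, 0.0342, 0.1203]
tcp_rot: [179.9, -0.0, 112.2]
wrist_force: [3.3, 4.6, 6.0]
opening: 0.0353
grasp_force: 20.5
```

```bash
python3 t.py
```

```text
7.85 tz 0.068 e6 [-0.847 -0.453  0.716  0.312] cw 24.17 g 20.5
```

apply_moves --rows '[[[0, 0, 0], [0, 0, 0.1], 0.3], [[0, 0, 0], [0, 0, 0.2], 0.3]]'

```text
time: 8.05
ee_pos: [0.5541, 0.0342, 0.1203]
tcp_rot: [179.9, -0.0, 106.2]
wrist_force: [2.0, 4.0, 6.0]
opening: 0.0352
grasp_force: 20.5
```

```bash
python3 t.py
```

```text
8.2 tz -0.023 e6 [-0.991 -0.495  0.645  0.232] cw 30.18 g 20.5
```

apply_moves --rows '[[[0, 0, 0], [0, 0, 0.1], 0.3], [[0, 0, 0], [0, 0, 0.2], 0.3]]'

```text
time: 8.4
ee_pos: [0.5541, 0.0342, 0.1203]
tcp_rot: [179.9, -0.0, 100.2]
wrist_force: [2.8, 4.2, 4.6]
opening: 0.0355
grasp_force: 20.5
```

```bash
python3 t.py
```

```text
8.55 tz -0.089 e6 [-0.956 -0.605  0.59   0.206] cw 36.18 g 20.5
```

apply_moves --rows '[[[0, 0, 0], [0, 0, 0.1], 0.3], [[0, 0, 0], [0, 0, 0.2], 0.3], [[0, 0, 0], [0, 0, 0.3], 0.3], [[0, 0, 0], [0, 0, 0.4], 0.3], [[0, 0, 0], [0, 0, 0.5], 0.3], [[0, 0, 0], [0, 0, 0.6], 0.3]]'

```text
time: 9.15
ee_pos: [0.5541, 0.0342, 0.1203]
tcp_rot: [179.9, -0.0, 82.2]
wrist_force: [2.3, 4.1, 5.9]
opening: 0.0349
grasp_force: 20.6
```

```bash
python3 t.py
```

```text
9.3 tz -0.067 e6 [-0.91  -0.565  0.578  0.14 ] cw 54.19 g 20.5
```

apply_moves --rows '[[[0, 0, 0], [0, 0, 0.05], 0.3], [[0, 0, 0], [0, 0, 0.05], 0.3]]'

```text
time: 9.5
ee_pos: [0.5541, 0.0342, 0.1203]
tcp_rot: [179.9, -0.0, 80.8]
wrist_force: [2.3, 3.8, 6.0]
opening: 0.0352
grasp_force: 20.5
```

```bash
python3 t.py
```

```text
9.65 tz -0.065 e6 [ 0.229  0.036 -0.043 -0.064] cw 55.56 g 20.5
```

apply_moves --rows '[[[0, 0, 0], [0, 0, 0.06], 0.3], [[0, 0, 0], [0, 0, 0.06], 0.3]]'

```text
time: 9.85
ee_pos: [0.5541, 0.0342, 0.1203]
tcp_rot: [179.9, -0.0, 79.0]
wrist_force: [3.0, 3.8, 5.8]
opening: 0.0352
grasp_force: 20.5
```

```bash
python3 t.py
```

```text
10.0 tz 0.076 e6 [0.416 0.184 0.089 0.064] cw 57.35 g 20.5
```

apply_moves --rows '[[[0, 0, 0], [0, 0, 0.04], 0.3], [[0, 0, 0], [0, 0, 0.04], 0.3]]'

```text
time: 10.2
ee_pos: [0.5541, 0.0343, 0.1203]
tcp_rot: [180.0, -0.0, 77.8]
wrist_force: [2.6, 3.9, 6.5]
opening: 0.035
grasp_force: 20.5
```

```bash
python3 t.py 6
```

```text
10.45 tz 0.156 e6 [0.385 0.23  0.167 0.15  0.146 0.145] cw 58.53 g 20.5
```

apply_moves --rows '[[[0, 0, 0], [0, 0, 0.03], 0.3], [[0, 0, 0], [0, 0, 0.03], 0.3], [[0, 0, 0], [0, 0, 0.03], 0.3]]'

```text
time: 10.75
ee_pos: [0.5541, 0.0343, 0.1203]
tcp_rot: [179.9, -0.0, 76.9]
wrist_force: [2.6, 5.1, 4.7]
opening: 0.0353
grasp_force: 20.5
```

```bash
python3 t.py 5
```

```text
10.95 tz 0.091 e6 [0.11  0.096 0.093 0.092 0.092] cw 59.43 g 20.5
```

apply_moves --rows '[[[0, 0, 0], [0, 0, 0.05], 0.3], [[0, 0, 0], [0, 0, 0.05], 0.3], [[0, 0, 0], [0, 0, 0.05], 0.3]]'

```text
time: 11.25
ee_pos: [0.5541, 0.0342, 0.1203]
tcp_rot: [180.0, -0.0, 75.4]
wrist_force: [2.6, 4.0, 6.8]
opening: 0.0352
grasp_force: 20.5
```

```bash
python3 t.py 5
```

```text
11.45 tz 0.007 e6 [0.036 0.014 0.008 0.007 0.007] cw 60.94 g 20.5
```

apply_moves --rows '[[[0, 0, 0], [0, 0, 0.08], 0.3], [[0, 0, 0], [0, 0, 0.16], 0.3], [[0, 0, 0], [0, 0, 0.24], 0.3], [[0, 0, 0], [0, 0, 0.32], 0.3], [[0, 0, 0], [0, 0, 0.38], 0.3], [[0, 0, 0], [0, 0, 0.38], 0.3]]'

```text
time: 12.05
ee_pos: [0.5541, 0.0341, 0.1203]
tcp_rot: [180.0, -0.0, 64.0]
wrist_force: [2.2, 4.7, 6.0]
opening: 0.0354
grasp_force: 20.5
```

```bash
python3 t.py 4
```

```text
12.2 tz -0.150 e6 [ 0.244 -0.02  -0.123 -0.15 ] cw 72.37 g 20.5
```

apply_moves --rows '[[[0, 0, 0], [0, 0, 0.05], 0.3], [[0, 0, 0], [0, 0, 0.05], 0.3], [[0, 0, 0], [0, 0, 0.05], 0.3]]'

```text
time: 12.5
ee_pos: [0.5541, 0.0342, 0.1203]
tcp_rot: [180.0, -0.1, 62.5]
wrist_force: [2.8, 4.9, 4.6]
opening: 0.0349
grasp_force: 20.5
```

```bash
python3 t.py 4
```

```text
12.65 tz -0.018 e6 [-0.016 -0.038 -0.043 -0.044] cw 73.84 g 20.5
```

apply_moves --rows '[[[0, 0, 0], [0, 0, 0.04], 0.3], [[0, 0, 0], [0, 0, 0.04], 0.3], [[0, 0, 0], [0, 0, 0.04], 0.3]]'

```text
time: 12.95
ee_pos: [0.5541, 0.0342, 0.1203]
tcp_rot: [180.0, -0.1, 61.3]
wrist_force: [2.7, 4.0, 5.2]
opening: 0.0351
grasp_force: 20.5
```

```bash
python3 t.py 4
```

```text
13.1 tz 0.070 e6 [0.074 0.057 0.053 0.052] cw 75.03 g 20.5
```

apply_moves --rows '[[[0, 0, 0], [0, 0, 0.04], 0.3], [[0, 0, 0], [0, 0, 0.04], 0.3], [[0, 0, 0], [0, 0, 0.04], 0.3]]'

```text
time: 13.4
ee_pos: [0.5541, 0.0343, 0.1203]
tcp_rot: [180.0, -0.1, 60.2]
wrist_force: [2.8, 5.5, 5.5]
opening: 0.035
grasp_force: 20.5
```

```bash
python3 t.py 4
```

```text
13.55 tz 0.160 e6 [0.155 0.139 0.135 0.134] cw 76.22 g 20.5
```

apply_moves --rows '[[[0, 0, 0], [0, 0, 0.04], 0.3], [[0, 0, 0], [0, 0, 0.04], 0.3], [[0, 0, 0], [0, 0, 0.04], 0.3]]'

```text
time: 13.85
ee_pos: [0.5541, 0.0342, 0.1203]
tcp_rot: [180.0, -0.1, 58.9]
wrist_force: [2.8, 3.9, 5.9]
opening: 0.0353
grasp_force: 20.5
```

```bash
python3 t.py 4
```

```text
14.0 tz 0.088 e6 [0.098 0.08  0.075 0.074] cw 77.43 g 20.5
```

apply_moves --rows '[[[0, 0, 0], [0, 0, 0.05], 0.3], [[0, 0, 0], [0, 0, 0.05], 0.3], [[0, 0, 0], [0, 0, 0.05], 0.3]]'

```text
time: 14.3
ee_pos: [0.5541, 0.0342, 0.1203]
tcp_rot: [180.0, -0.1, 57.4]
wrist_force: [2.7, 4.5, 5.6]
opening: 0.0353
grasp_force: 20.5
```

```bash
python3 t.py 4
```

```text
14.45 tz 0.014 e6 [0.031 0.009 0.004 0.003] cw 78.94 g 20.5
```

apply_moves --rows '[[[0, 0, 0], [0, 0, 0.08], 0.3], [[0, 0, 0], [0, 0, 0.16], 0.3], [[0, 0, 0], [0, 0, 0.24], 0.3], [[0, 0, 0], [0, 0, 0.32], 0.3], [[0, 0, 0], [0, 0, 0.4], 0.3], [[0, 0, 0], [0, 0, 0.44], 0.3], [[0, 0, 0], [0, 0, 0.44], 0.3], [[0, 0, 0], [0, 0, 0.44], 0.3]]'

```text
time: 15.25
ee_pos: [0.5541, 0.0342, 0.1203]
tcp_rot: [180.0, -0.1, 44.2]
wrist_force: [3.0, 4.2, 6.2]
opening: 0.035
grasp_force: 20.5
```

```bash
python3 t.py 4
```

```text
15.4 tz -0.036 e6 [ 0.011 -0.008 -0.012 -0.013] cw 92.14 g 20.5
```

apply_moves --rows '[[[0, 0, 0], [0, 0, 0.05], 0.3], [[0, 0, 0], [0, 0, 0.05], 0.3], [[0, 0, 0], [0, 0, 0.05], 0.3]]'

```text
time: 15.7
ee_pos: [0.5541, 0.0342, 0.1203]
tcp_rot: [180.0, -0.1, 42.8]
wrist_force: [2.5, 5.0, 5.7]
opening: 0.0353
grasp_force: 20.5
```

```bash
python3 t.py 4
```

```text
15.85 tz 0.112 e6 [0.13  0.109 0.104 0.103] cw 93.63 g 20.5
```

apply_moves --rows '[[[0, 0, 0], [0, 0, 0.04], 0.3], [[0, 0, 0], [0, 0, 0.04], 0.3], [[0, 0, 0], [0, 0, 0.04], 0.3]]'

```text
time: 16.15
ee_pos: [0.5541, 0.0343, 0.1203]
tcp_rot: [180.0, -0.1, 41.6]
wrist_force: [2.3, 5.2, 4.7]
opening: 0.0357
grasp_force: 20.5
```

```bash
python3 t.py 4
```

```text
16.3 tz 0.259 e6 [0.283 0.266 0.262 0.262] cw 94.81 g 20.5
```

apply_moves --rows '[[[0, 0, 0], [0, 0, 0.015], 0.3], [[0, 0, 0], [0, 0, 0.015], 0.3], [[0, 0, 0], [0, 0, 0.015], 0.3]]'

```text
time: 16.6
ee_pos: [0.5541, 0.0343, 0.1203]
tcp_rot: [180.0, -0.1, 41.1]
wrist_force: [2.1, 4.8, 5.3]
opening: 0.0351
grasp_force: 20.5
```

```bash
python3 t.py 4
```

```text
16.75 tz 0.301 e6 [0.336 0.33  0.329 0.328] cw 95.26 g 20.5
```

apply_moves --rows '[[[0, 0, 0], [0, 0, -0.1], 0.3], [[0, 0, 0], [0, 0, -0.2], 0.3], [[0, 0, 0], [0, 0, -0.3], 0.3], [[0, 0, 0], [0, 0, -0.4], 0.3], [[0, 0, 0], [0, 0, -0.5], 0.3], [[0, 0, 0], [0, 0, -0.6], 0.3], [[0, 0, 0], [0, 0, -0.7], 0.3], [[0, 0, 0], [0, 0, -0.8], 0.3], [[0, 0, 0], [0, 0, -0.9], 0.3], [[0, 0, 0], [0, 0, -1.0], 0.3]]'

```text
time: 17.75
ee_pos: [0.5541, 0.0342, 0.1203]
tcp_rot: [180.0, -0.1, 71.2]
wrist_force: [3.0, 4.5, 5.1]
opening: 0.035
grasp_force: 20.5
```

apply_moves --rows '[[[0, 0, 0], [0, 0, -0.1], 0.3], [[0, 0, 0], [0, 0, -0.2], 0.3], [[0, 0, 0], [0, 0, -0.3], 0.3], [[0, 0, 0], [0, 0, -0.4], 0.3], [[0, 0, 0], [0, 0, -0.5], 0.3], [[0, 0, 0], [0, 0, -0.6], 0.3], [[0, 0, 0], [0, 0, -0.7], 0.3], [[0, 0, 0], [0, 0, -0.8], 0.3], [[0, 0, 0], [0, 0, -0.9], 0.3], [[0, 0, 0], [0, 0, -1.0], 0.3]]'

```text
time: 18.75
ee_pos: [0.5541, 0.0341, 0.1203]
tcp_rot: [179.9, -0.0, 101.2]
wrist_force: [2.9, 5.1, 4.7]
opening: 0.0353
grasp_force: 20.5
```

apply_moves --rows '[[[0, 0, 0], [0, 0, -0.1], 0.3], [[0, 0, 0], [0, 0, -0.2], 0.3], [[0, 0, 0], [0, 0, -0.3], 0.3], [[0, 0, 0], [0, 0, -0.4], 0.3], [[0, 0, 0], [0, 0, -0.5], 0.3], [[0, 0, 0], [0, 0, -0.5], 0.3]]'

```text
time: 19.35
ee_pos: [0.5541, 0.0342, 0.1203]
tcp_rot: [179.9, 0.0, 116.2]
wrist_force: [3.0, 5.3, 5.8]
opening: 0.0354
grasp_force: 20.5
```

```bash
python3 t.py 5
```

```text
19.55 tz -0.007 e6 [-0.654 -0.234 -0.061 -0.014 -0.003] cw 20.26 g 20.5
```

apply_moves --rows '[[[0, 0, 0], [0, 0, -0.04], 0.3], [[0, 0, 0], [0, 0, -0.04], 0.3], [[0, 0, 0], [0, 0, -0.04], 0.3]]'

```text
time: 19.85
ee_pos: [0.5541, 0.0342, 0.1203]
tcp_rot: [179.9, 0.0, 117.3]
wrist_force: [2.5, 4.0, 5.2]
opening: 0.0352
grasp_force: 20.5
```

```bash
python3 t.py 4
```

```text
20.0 tz -0.072 e6 [-0.079 -0.062 -0.058 -0.057] cw 19.09 g 20.5
```

apply_moves --rows '[[[0, 0, 0], [0, 0, 0.04], 0.3], [[0, 0, 0], [0, 0, 0.04], 0.3], [[0, 0, 0], [0, 0, 0.04], 0.3]]'

```text
time: 20.3
ee_pos: [0.5541, 0.0342, 0.1203]
tcp_rot: [179.9, -0.0, 116.1]
wrist_force: [2.2, 3.7, 5.3]
opening: 0.0353
grasp_force: 20.5
```

```bash
python3 t.py 4
```

```text
20.45 tz 0.010 e6 [0.027 0.01  0.007 0.006] cw 20.29 g 20.5
```

apply_moves --rows '[[[0, 0, 0], [0, 0, 0], 0.5], [[0, 0, 0], [0, 0, 0], 0.6], [[0, 0, 0], [0, 0, 0], 0.8], [[0, 0, 0], [0, 0, 0], 0.9], [[0, 0, -0.1], [0, 0, 0], 1], [[0, 0, -0.4], [0, 0, 0], 1], [[0, 0, -0.7], [0, 0, 0], 1], [[0, 0, -1], [0, 0, 0], 1]]'

```text
time: 21.25
ee_pos: [0.5535, 0.0339, 0.2218]
tcp_rot: [180.0, 0.0, 116.1]
wrist_force: [0.3, -0.3, 0.2]
opening: 0.0856
grasp_force: 0.0
```

apply_moves --rows '[[[-0.2, -0.06, -0.1], [0, 0, 0], 1], [[-0.5, -0.15, -0.2], [0, 0, 0], 1], [[-0.8, -0.25, -0.2], [0, 0, 0], 1], [[-0.95, -0.3, -0.2], [0, 0, 0], 1]]'

```text
time: 21.65
ee_pos: [0.5689, -0.0664, 0.2409]
tcp_rot: [180.0, 0.1, 116.0]
wrist_force: [0.2, 0.1, -0.3]
opening: 0.0855
grasp_force: 0.0
```

apply_moves --rows '[[[-0.3, -0.1, 0], [0, 0, 0], 1], [[-0.6, -0.2, 0], [0, 0, 0], 1], [[-0.85, -0.27, 0], [0, 0, 0], 1], [[-0.95, -0.3, 0], [0, 0, 0], 1], [[-0.95, -0.3, 0], [0, 0, 0], 1], [[-0.95, -0.3, 0], [0, 0, 0], 1]]'

```text
time: 22.25
ee_pos: [0.5834, -0.1623, 0.2399]
tcp_rot: [-180.0, -0.0, 116.1]
wrist_force: [0.1, 0.2, -0.2]
opening: 0.0855
grasp_force: 0.0
```

Run:
```python
from h import *
from workcell import imaging
o=st()
c=imaging.get_calibration("wrist");p,d=imaging.camera("wrist");P=cloud(d,c['intrinsics'],c['world_from_camera'])
cv2.imwrite("pics/w2.png",p[:,:,::-1])
print('cap',fit(P,d,[.5845,-.161],.04,.025,.036),fit(P,d,[.5845,-.161],.04,.022,.036))
t=np.array([.5845,-.161,.0])-o['ee_pos']; print('to cap, tool axes',R(o).T@t)
```

```text
time 22.25
q [-1.55503e+01  1.18569e+01  1.06801e+01  8.88538e+01  1.75000e-02
  4.83211e+01]
ee_pos [ 0.5834 -0.1623  0.2399]
tcp_rot [-1.799888e+02 -3.340000e-02  1.161286e+02]
wrist_force [ 0.1083  0.1768 -0.2207]
torque [-0.0203 -0.0299 -0.0374]
opening 0.0855
grasp_force 0.0
cap (1508, array([ 0.5846, -0.1632,  0.0236]), array([ 0.5843, -0.1623,  0.0277])) (1523, array([ 0.5846, -0.1632,  0.0236]), array([ 0.5842, -0.1621,  0.0277]))
to cap, tool axes [0.00052724 0.00158878 0.23987481]
```

View pics/w2.png

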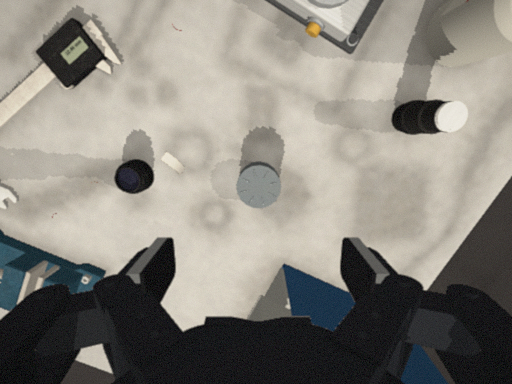

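apply_moves --rows '[[[0, 0.01, 0.3], [0, 0, 0], 1], [[0, 0.01, 0.6], [0, 0, 0], 1], [[0, 0.01, 0.85], [0, 0, 0], 1], [[0, 0.01, 1.0], [0, 0, 0], 1]]'

```text
time: 22.7
ee_pos: [0.5837, -0.1612, 0.1379]
tcp_rot: [-179.9, -0.1, 116.2]
wrist_force: [0.3, 0.4, 0.2]
opening: 0.085
grasp_force: 0.0
```

apply_moves --rows '[[[0, 0, 0.25], [0, 0, 0], 1], [[0, 0, 0.45], [0, 0, 0], 1], [[0, 0, 0.57], [0, 0, 0], 1], [[0, 0, 0.62], [0, 0, 0], 1], [[0, 0, 0.62], [0, 0, 0], 1]]'

```text
time: 23.2
ee_pos: [0.5845, -0.1623, 0.078]
tcp_rot: [-180.0, -0.0, 116.1]
wrist_force: [-0.0, 0.8, 0.2]
opening: 0.0854
grasp_force: 0.0
```

apply_moves --rows '[[[0, 0, 0], [0, 0, 0], 0.7], [[0, 0, 0], [0, 0, 0], 0.6], [[0, 0, 0], [0, 0, 0], 0.5], [[0, 0, 0], [0, 0, 0], 0.4], [[0, 0, 0], [0, 0, 0], 0.4], [[0, 0, 0], [0, 0, 0], 0.4]]' --force 25

```text
time: 23.8
ee_pos: [0.5849, -0.1627, 0.079]
tcp_rot: [179.9, 0.1, 116.1]
wrist_force: [-0.9, 0.8, 6.4]
opening: 0.0462
grasp_force: 25.6
```

```bash
python3 -c "
from h import *
st()"
```

```text
time 23.8
q [-1.55482e+01  1.42401e+01 -4.38360e+00  7.12790e+01  2.80000e-03
  4.83265e+01]
ee_pos [ 0.5849 -0.1627  0.079 ]
tcp_rot [1.799254e+02 6.260000e-02 1.161252e+02]
wrist_force [-0.9395  0.8494  6.3687]
torque [0.0082 0.1387 0.0378]
opening 0.0462
grasp_force 25.5778
```

apply_moves --rows '[[[0, 0, -0.1], [0, 0, 0], 0.4], [[0, 0, -0.3], [0, 0, 0], 0.4], [[0, 0, -0.6], [0, 0, 0], 0.4], [[0, 0, -0.85], [0, 0, 0], 0.4], [[0, 0, -1.0], [0, 0, 0], 0.4]]'

```text
time: 24.3
ee_pos: [0.5849, -0.1627, 0.1807]
tcp_rot: [179.9, 0.1, 116.1]
wrist_force: [0.4, 0.3, 0.0]
opening: 0.0461
grasp_force: 25.8
```

apply_moves --rows '[[[0.15, 0.05, 0], [0, 0, 0], 0.4], [[0.4, 0.13, 0], [0, 0, 0], 0.4], [[0.7, 0.22, 0], [0, 0, 0], 0.4], [[0.95, 0.3, 0], [0, 0, 0], 0.4]]'

```text
time: 24.7
ee_pos: [0.5685, -0.0622, 0.1765]
tcp_rot: [-179.9, -0.1, 116.1]
wrist_force: [0.4, 0.0, -0.3]
opening: 0.0459
grasp_force: 25.9
```

apply_moves --rows '[[[0.25, 0.08, 0], [0, 0, 0], 0.4], [[0.5, 0.16, 0], [0, 0, 0], 0.4], [[0.75, 0.24, 0], [0, 0, 0], 0.4], [[0.9, 0.29, 0], [0, 0, 0], 0.4], [[0.95, 0.3, 0], [0, 0, 0], 0.4], [[0.95, 0.3, 0], [0, 0, 0], 0.4], [[0.95, 0.3, 0], [0, 0, 0], 0.4]]'

```text
time: 25.4
ee_pos: [0.5547, 0.0338, 0.1777]
tcp_rot: [-180.0, 0.0, 116.1]
wrist_force: [0.3, 1.0, 0.2]
opening: 0.0462
grasp_force: 25.9
```

Run:
```python
from h import *
from workcell import imaging
o=st()
c=imaging.get_calibration("wrist");p,d=imaging.camera("wrist");P=cloud(d,c['intrinsics'],c['world_from_camera'])
cv2.imwrite("pics/w3.png",p[:,:,::-1]); np.savez('pics/w3.npz',P=P,d=d)
C=o['ee_pos'][:2]; zt=o['ee_pos'][2]-.079+.029
print(zt,'cap',fit(P,d,C,.024,zt-.004,zt+.006),'turret',fit(P,d,C,.032,.039,.048))
t=np.array([.5543,.0345,.123])-o['ee_pos']; print('tool axes',R(o).T@t)
```

```text
time 25.4
q [ 3.49710e+00  5.13840e+00 -3.70120e+00  8.11756e+01 -1.31000e-02
  6.73963e+01]
ee_pos [0.5547 0.0338 0.1777]
tcp_rot [-1.799809e+02  6.300000e-03  1.161008e+02]
wrist_force [0.3129 1.0362 0.1556]
torque [-0.0298 -0.0188 -0.0137]
opening 0.0462
grasp_force 25.863
0.12765942286334936 cap (6845, array([0.5547, 0.0338, 0.0241]), array([0.5538, 0.0351, 0.1263])) turret (1559, array([0.5543, 0.034 , 0.0288]), array([0.5443, 0.0493, 0.0426]))
tool axes [ 7.59870205e-04 -4.00177280e-05  5.46593562e-02]
```

View pics/w3.png

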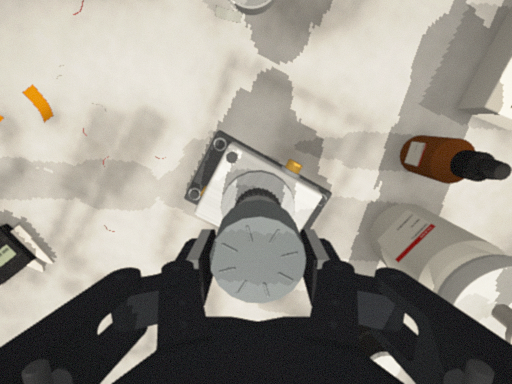

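The view shows the cap held with its top at about (258,257), the knob just behind it, and the turret around (258,185).

Run:
```python
from h import *
z=np.load('pics/w3.npz');P=z['P'];d=z['d'];p=cv2.imread('pics/w3.png')
e=np.array([.5547,.0338,.1777]);a=np.radians(116.1);x=np.array([np.cos(a),np.sin(a)]);y=np.array([np.sin(a),-np.cos(a)])
m=(P[...,2]>.122)&(P[...,2]<.132)&(p.min(2)>75)&(d>0)
n,l,s,c=cv2.connectedComponentsWithStats(m.astype(np.uint8));k=l[257,258];q=P[l==k][:,:2]-e[:2]
print(s[k]); print('x',np.percentile(q@x,[0,.3,99.7,100]),'y',np.percentile(q@y,[0,.3,99.7,100]))
```

```text
[ 210  213   96   91 6698]
x [-0.02357147 -0.02263256  0.02284655  0.02335571] y [-0.02354831 -0.02285223  0.02196035  0.02262546]
```

apply_moves --rows '[[[0.007, 0, 0.1], [0, 0, 0], 0.4], [[0.007, 0, 0.2], [0, 0, 0], 0.4], [[0.007, 0, 0.26], [0, 0, 0], 0.4], [[0.007, 0, 0.3], [0, 0, 0], 0.4], [[0.007, 0, 0.33], [0, 0, 0], 0.4], [[0.007, 0, 0.36], [0, 0, 0], 0.4], [[0.007, 0, 0.36], [0, 0, 0], 0.4]]'

```text
time: 26.15
ee_pos: [0.5543, 0.0351, 0.1416]
tcp_rot: [-180.0, -0.0, 116.1]
wrist_force: [0.1, -0.1, 0.9]
opening: 0.0457
grasp_force: 25.9
```

```bash
python3 t.py 4;python3 -c "
from h import *
st('ee_pos','wrist_force')"
```

```text
26.3 tz 0.006 e6 [-0. -0. -0. -0.] cw 20.25 g 25.9
ee_pos [0.5545 0.0351 0.1422]
wrist_force [ 0.4094 -0.0107  0.3783]
```

No contact; continue down to the seat.

apply_moves --rows '[[[0, -0.002, 0.04], [0, 0, 0], 0.4], [[0, -0.002, 0.08], [0, 0, 0], 0.4], [[0, -0.002, 0.12], [0, 0, 0], 0.4], [[0, -0.002, 0.16], [0, 0, 0], 0.4], [[0, -0.002, 0.175], [0, 0, 0], 0.4], [[0, -0.002, 0.175], [0, 0, 0], 0.4]]'

```text
time: 26.9
ee_pos: [0.554, 0.035, 0.124]
tcp_rot: [-180.0, -0.0, 116.1]
wrist_force: [0.0, 0.3, 0.2]
opening: 0.0465
grasp_force: 25.9
```

```bash
python3 t.py 3;python3 -c "
from h import *
st('ee_pos','wrist_force','torque')"
```

```text
27.0 tz -0.005 e6 [-0. -0. -0.] cw 20.26 g 25.9
ee_pos [0.5542 0.035  0.1244]
wrist_force [ 1.1176  1.0072 -0.0367]
torque [ 0.0451 -0.047   0.0051]
```

apply_moves --rows '[[[0, 0, 0.005], [0, 0, 0], 0.4], [[0, 0, 0.01], [0, 0, 0], 0.4], [[0, 0, 0.013], [0, 0, 0], 0.4], [[0, 0, 0.013], [0, 0, 0], 0.4]]'

```text
time: 27.4
ee_pos: [0.5542, 0.035, 0.1231]
tcp_rot: [180.0, 0.0, 116.1]
wrist_force: [0.4, -0.2, -0.9]
opening: 0.0459
grasp_force: 25.9
```

apply_moves --rows '[[[0, 0, 0.005], [0, 0, 0], 0.4], [[0, 0, 0.01], [0, 0, 0], 0.4], [[0, 0, 0.01], [0, 0, 0], 0.4]]'

```text
time: 27.7
ee_pos: [0.5541, 0.035, 0.1229]
tcp_rot: [180.0, 0.0, 116.1]
wrist_force: [-4.4, -0.1, 7.3]
opening: 0.0465
grasp_force: 26.5
```

apply_moves --rows '[[[0, 0, 0], [0, 0, 0], 0.6], [[0, 0, 0], [0, 0, 0], 0.75], [[0, 0, 0], [0, 0, 0], 0.9], [[0, 0, 0], [0, 0, 0], 1], [[0, 0, -0.1], [0, 0, 0], 1], [[0, 0, -0.4], [0, 0, 0], 1], [[0, 0, -0.7], [0, 0, 0], 1], [[0, 0, -1], [0, 0, 0], 1]]'

```text
time: 28.5
ee_pos: [0.554, 0.035, 0.2239]
tcp_rot: [180.0, 0.0, 116.1]
wrist_force: [1.2, 0.3, -0.1]
opening: 0.0856
grasp_force: 0.0
```

apply_moves --rows '[[[0, 0, -0.3], [0, 0, 0], 1], [[0, 0, -0.6], [0, 0, 0], 1], [[0, 0, -0.8], [0, 0, 0], 1], [[0, 0, -0.8], [0, 0, 0], 1], [[0, 0, -0.8], [0, 0, 0], 1]]'

```text
time: 29.0
ee_pos: [0.5543, 0.035, 0.3025]
tcp_rot: [180.0, 0.0, 116.1]
wrist_force: [0.2, -0.3, -0.2]
opening: 0.0854
grasp_force: 0.0
```

Run:
```python
from h import *
from workcell import imaging
o=st()
c=imaging.get_calibration("wrist");p,d=imaging.camera("wrist");P=cloud(d,c['intrinsics'],c['world_from_camera'])
cv2.imwrite("pics/w4.png",p[:,:,::-1])
C=[.5543,.0345]
print('cap',fit(P,d,C,.035,.066,.08),'turret',fit(P,d,C,.04,.040,.048))
m=(d>0)&(np.hypot(P[...,0]-C[0],P[...,1]-C[1])<.02);q=P[m]
A=np.c_[q[:,:2]-C,np.ones(len(q))];print('plane slope,z',np.linalg.lstsq(A,q[:,2],rcond=None)[0])
```

```text
time 29.0
q [3.61270e+00 5.65280e+00 1.06475e+01 9.49447e+01 1.00000e-03 6.74872e+01]
ee_pos [0.5543 0.035  0.3025]
tcp_rot [1.799534e+02 1.820000e-02 1.161254e+02]
wrist_force [ 0.2257 -0.2956 -0.1953]
torque [-0.0424  0.0377 -0.0224]
opening 0.0854
grasp_force 0.0
cap (1365, array([0.5542, 0.0347, 0.0236]), array([0.5535, 0.0356, 0.0717])) turret (337, array([0.5544, 0.0337, 0.0288]), array([0.5408, 0.0503, 0.0426]))
plane slope,z [-4.96563043  9.97837113  0.17969296]
```

View pics/w4.png

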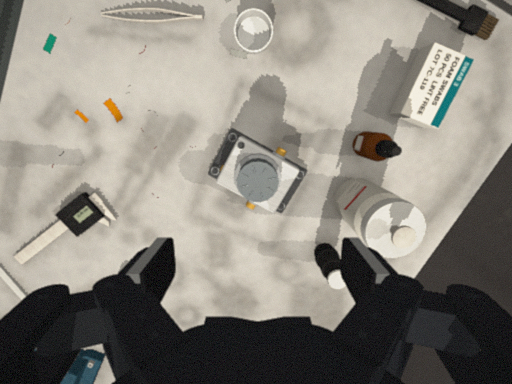

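The cap sits at (258,180), centred on the turret, with its top at 73 mm after removing the depth bias, so it is seated flat. The white cup is in its place at (253,30).

```bash
python3 -c "
from workcell import bot
print(bot.job_done())"
```

```text
the job is handed in; nothing more can be done
None
```

The knob was turned clockwise to a firm stop (peak about 0.33 N m, well under the 0.7 N m that breaks the pin) and backed off four clicks. The dust cap was then fitted and measured flat on the turret, the cup and loupe were not touched, and the job was handed in at 29 s.

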